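# Find and mark the loose grinding-jar lid

### The arm

A 6-joint arm with a two-finger parallel gripper is mounted at the origin on the work surface. World frame = base frame: x ahead of the robot, y to its left, z up, the work surface at z = 0. Lengths are in m, angles in degrees, forces in N, time in s.
With the tool pointing down it reaches from about 0.3 to 0.75 m from the base axis. Payload 8.5 kg.
Tool frame: the origin (TCP) lies at the very end of the fingers, on their centre line; the grasp point (between the pads) lies 19 mm behind it (env.pinch_z is the distance from the TCP to the grasp point, in m); z points along the fingers, y is the line along which they close (so a half turn about z gives the same grasp; the last joint's range is limited). The gripper opens to 85 mm and grips with 20 to 120 N. Pads are 22 mm wide; open, the fingers measure 114 mm over their backs; the gripper's body (76 mm by 85 mm) begins 54 mm behind the grasp point. The pads swing forward as they close: fully open they stand 13 mm farther back than shut.
Start: joints at [52.924, 21.807, 74.336, -0, 83.858, -12.336], TCP at [0.23, 0.5, 0.203] pointing down, gripper open.
Joint ranges: [-178.18, 178.18], [-50.72, 133.34], [12.68, 142.11], [-81.47, 261.47], [9.98, 163.14], [-165.26, 165.26]. Speed limits (degrees/s): [136.94, 136.94, 180, 180, 180, 180].

### API

Orientations are given as a 3x3 rotation matrix whose columns are the frame's x, y, z axes.
In Python, from rig import env, viewer gives the robot as it stands.
- The arm moves only by the tool drive_tool, never from a script. Its argument "series" is a list of rows, each a list of 3 entries, a list of its own where there are three numbers: the shift along the tool's x, y, z in m, then the turn about the tool's z in degrees, then the finger opening in m, from 0 to 0.0854. A call has 1 to 20 rows; each row is the pose to reach, as a shift and turn from the pose commanded when the call began, along the tool's axes at that moment; what a row does not reach only later rows make up. A row lasts 1/10 s, in which the tool goes at most 50 mm and 8.59 degrees, less where a joint would pass 70% of its speed; a pose out of reach is approached as far as the arm can. A call with a gripper value outside its range is refused whole. The fingers move at their own pace and stop on an object; "newtons" is the grip in N (left out, the last holds). Time passes only in rows, so rows that repeat a pose let the fingers close. It gives the time, the measured TCP pose, the force, the opening and the grip force at its end, in the units of the state.
- env.observe(): the state, without advancing time (a new reading comes with each control period).
- viewer.get_image(name): name is "scene" or "top" or "wrist"; returns a dict with "img" (420x560x3 uint8, red, green, blue), "depth" (420x560 float32, m along the optical axis (not along the pixel's ray), 0 where there is no reading), "camera_matrix" (3x3 intrinsics, pixels), "rvec" (rotation vector, rad) and "tvec" (3), from world to camera coordinates, as OpenCV has them. Camera axes: x right, y down, z forward; pixel columns grow to the right and rows downward; lengths in m; the calibration is good to about 2 mm. A picture is of the moment at which its call begins.
- env.close_job(): hands the job in; it is judged then, once.
The state is a dict: "time_s": time; "q": joint angles; "qvel": joint speeds; "joint_efforts": joint torques, N m; "position": TCP position; "tool_rot": TCP orientation; "ft_force": force on the tool from outside, world axes, zero at the start; "wrist_torque": the same for the moment, N m; "grip_width": finger opening in m; "gripper_force": force on a finger pad.
Only numpy, scipy, OpenCV 4.12 (cv2) and the standard library are available. Lean on these libraries where they do the work, as an engineer would, in place of code of your own. Each camera call takes 0.05 s, during which the arm holds its last target. There are 200 camera calls.

### The job

Exactly one of the three clamped grinding jars has a loose lid: twist the lids gently by their grip bars to find it, stopping as soon as a lid resists so that no jar slips round in its clamp. The loose lid gives way easily; turn it by at least 20 degrees to be sure. Then mark that jar: put the steel marker pin fully down into the hole in front of it, let go, and leave the other things on the bench alone.

Things in the scene. Friction and masses are not known exactly. Their poses are not given: they have to be found in the camera images.
- lid_1_grip (a point): Lid of grinding jar 1 (three alike): a steel screw lid 74 mm wide, 14 mm thick, with an upright grip bar on top, 50 mm long, 12 mm thick, 34 mm tall. The point is on the turning axis, inside the bar, 10 mm below its top edge, 24 mm above the lid's flat top: grasp here. x runs along the bar, y across it, z up (the only axis it turns about; it cannot lift).
- lid_1_end (a point): Point on the bar of lid 1, 22 mm from the axis, level with lid_1_grip: shows the turn (3.8 mm is 10 degrees). A sound lid will not turn on its jar; the loose one slips on it at 0.1 to 0.2 N m, alike both ways. Grip with about 40 N, twist slowly and stop at about 0.3 N m about the vertical; turn the hand back before letting go of a lid that held.
- jar_1_lug (a point): Steel lug on the side of jar 1, 42 mm from the jar's axis, 54 mm above the table, 8 mm wide. The jar, a 70 mm wide steel cylinder under lid 1, is held by friction in its clamp and shares the lid's axis; twisted with more than 0.9 N m through a sound lid, the whole jar slips round in its clamp and the lug moves with it (7.3 mm is 10 degrees).
- mark_1 (a point): Mouth of jar 1's marker hole: centre of a blind hole 18 mm wide, 25 mm deep, 85 mm in front of the jar's axis in the fixed 170 x 100 x 30 mm aluminium block that clamps the jar. Heights above the table: mouth 30 mm, flat top of the lid 94 mm, top of its bar 128 mm. x points from the hole to the jar's axis, z up.
- lid_2_grip (a point): Lid of grinding jar 2 (three alike): a steel screw lid 74 mm wide, 14 mm thick, with an upright grip bar on top, 50 mm long, 12 mm thick, 34 mm tall. The point is on the turning axis, inside the bar, 10 mm below its top edge, 24 mm above the lid's flat top: grasp here. x runs along the bar, y across it, z up (the only axis it turns about; it cannot lift).
- lid_2_end (a point): Point on the bar of lid 2, 22 mm from the axis, level with lid_2_grip: shows the turn (3.8 mm is 10 degrees). A sound lid will not turn on its jar; the loose one slips on it at 0.1 to 0.2 N m, alike both ways. Grip with about 40 N, twist slowly and stop at about 0.3 N m about the vertical; turn the hand back before letting go of a lid that held.
- jar_2_lug (a point): Steel lug on the side of jar 2, 42 mm from the jar's axis, 54 mm above the table, 8 mm wide. The jar, a 70 mm wide steel cylinder under lid 2, is held by friction in its clamp and shares the lid's axis; twisted with more than 0.9 N m through a sound lid, the whole jar slips round in its clamp and the lug moves with it (7.3 mm is 10 degrees).
- mark_2 (a point): Mouth of jar 2's marker hole: centre of a blind hole 18 mm wide, 25 mm deep, 85 mm in front of the jar's axis in the fixed 170 x 100 x 30 mm aluminium block that clamps the jar. Heights above the table: mouth 30 mm, flat top of the lid 94 mm, top of its bar 128 mm. x points from the hole to the jar's axis, z up.
- lid_3_grip (a point): Lid of grinding jar 3 (three alike): a steel screw lid 74 mm wide, 14 mm thick, with an upright grip bar on top, 50 mm long, 12 mm thick, 34 mm tall. The point is on the turning axis, inside the bar, 10 mm below its top edge, 24 mm above the lid's flat top: grasp here. x runs along the bar, y across it, z up (the only axis it turns about; it cannot lift).
- lid_3_end (a point): Point on the bar of lid 3, 22 mm from the axis, level with lid_3_grip: shows the turn (3.8 mm is 10 degrees). A sound lid will not turn on its jar; the loose one slips on it at 0.1 to 0.2 N m, alike both ways. Grip with about 40 N, twist slowly and stop at about 0.3 N m about the vertical; turn the hand back before letting go of a lid that held.
- jar_3_lug (a point): Steel lug on the side of jar 3, 42 mm from the jar's axis, 54 mm above the table, 8 mm wide. The jar, a 70 mm wide steel cylinder under lid 3, is held by friction in its clamp and shares the lid's axis; twisted with more than 0.9 N m through a sound lid, the whole jar slips round in its clamp and the lug moves with it (7.3 mm is 10 degrees).
- mark_3 (a point): Mouth of jar 3's marker hole: centre of a blind hole 18 mm wide, 25 mm deep, 85 mm in front of the jar's axis in the fixed 170 x 100 x 30 mm aluminium block that clamps the jar. Heights above the table: mouth 30 mm, flat top of the lid 94 mm, top of its bar 128 mm. x points from the hole to the jar's axis, z up.
- pin_mid (a point): Marker pin: plain steel, 16 mm shaft, 100 mm long, its top 14 mm a 22 mm wide head, 150 g; stands in an equal hole in a grey 60 x 60 x 30 mm block at the right. The point is its middle, 50 mm above its foot, z towards the head. Fully in a hole, the foot is 5 mm and the point 55 mm above the table.
- spoon: Bystander: steel spoon lying on the table, 180 mm long. Origin at its underside (spoon, brush: mid-length). Leave it alone.
- brush: Bystander: flat brush with a blue handle lying on the table, 190 mm long. Origin at its underside (spoon, brush: mid-length). Leave it alone.
- amber_bottle: Bystander: stoppered amber bottle, 64 mm wide, 120 mm tall. Origin at its underside (spoon, brush: mid-length). Leave it alone.
- powder_jar: Bystander: white jar with a blue cap, 80 mm wide, 100 mm tall. Origin at its underside (spoon, brush: mid-length). Leave it alone.
- beaker: Bystander: glass beaker, 68 mm wide, 85 mm tall. Origin at its underside (spoon, brush: mid-length). Leave it alone.
- sample_bottle: Bystander: small amber sample bottle, 44 mm wide, 75 mm tall. Origin at its underside (spoon, brush: mid-length). Leave it alone.
- gasket: Bystander: black rubber ring, 24 mm wide, 5 mm thick, lying on one jar's block beside the jar. Origin at its underside (spoon, brush: mid-length). Leave it alone.
- pin: The same marker pin, with its origin at the centre of its foot, z towards the head.
Mind the look-alikes: they are no part of the job. What is shaped like the part that bears lid_3_grip but red is not meant.

How it is judged (in metres and radians):
On the way, in this order (a step that is already met when the one before it is completed fails the run):
1. the loose lid has been turned by more than about 13 degrees (distance of any of lid_1_end, lid_2_end, lid_3_end from where it was at the start of the episode above 0.005 m), for 0.2 s.
2. the pin is fully in the hole of the jar with the loose lid (((distance of lid_1_end from where it was at the start of the episode above 0.005 m and horizontal distance between pin_mid and mark_1 below 0.004 m) or (distance of lid_2_end from where it was at the start of the episode above 0.005 m and horizontal distance between pin_mid and mark_2 below 0.004 m) or (distance of lid_3_end from where it was at the start of the episode above 0.005 m and horizontal distance between pin_mid and mark_3 below 0.004 m)) and height (world z) of pin_mid below 0.06 m and angle between pin_mid's own z axis and vertical below 0.1 rad), for 0.2 s.
At the end, for the whole second after the job is handed in: Pin released, at rest and fully in the hole of the jar whose lid is loose (4 mm off axis, 5 mm off the bottom, 0.1 rad tilt at most), that lid turned over 13 degrees (5 mm at the bar end); no jar slipped over 5.7 degrees in its clamp (4.2 mm at the lug); bystanders within 30 mm of their starts (all of step 2 and not (distance of any of jar_1_lug, jar_2_lug, jar_3_lug from where it was at the start of the episode above 0.0042 m) and linear speed of pin below 0.02 m/s and distance of each of spoon, brush, amber_bottle, powder_jar, beaker, sample_bottle, gasket from where it was at the start of the episode below 0.03 m); the robot touches nothing.
It fails at once if a jar slipped by more than about 5.7 degrees in its clamp: a sound lid was twisted too hard (distance of any of jar_1_lug, jar_2_lug, jar_3_lug from where it was at the start of the episode above 0.0042 m).
It fails at once if a bystander moved by more than 30 mm (distance of any of spoon, brush, amber_bottle, powder_jar, beaker, sample_bottle, gasket from where it was at the start of the episode above 0.03 m).
It also fails if it takes over 67 s, if anything falls off the work surface, if the arm or the gripper's body presses on something with over 40 N, if the wrist force passes 120 N, or if a joint passes its speed limit or range.

## Working session

There is one attempt and no reset: what is moved stays moved. The work goes in short steps, Python scripts to look and compute and a tool call to move; the robot and the scene stay as the last step left them, time stands still between calls to the robot, and variables do not carry over. Pictures are saved under pics/ and viewed, at most 10 in all, crops included, and the job is handed in when it is done.

Besides the shell and the picture viewer there is one more tool, called after "Call:" in YAML: its name, and indented under it one key for each argument. drive_tool: Moves the arm, as the interface text tells. Its arguments: {"type":"object","properties":{"series":{"type":"array"},"newtons":{"type":"number"}},"required":["series"]}

```bash
ls; mkdir -p pics
cat > h.py <<'E'
import numpy as np, cv2
from rig import env, viewer
def get(n):
    d=viewer.get_image(n); R=cv2.Rodrigues(np.array(d["rvec"],float))[0]; t=np.array(d["tvec"],float).ravel()
    return d,R,t
def ray(d,R,t,u,v,z):
    r=R.T@np.linalg.inv(d["camera_matrix"])@np.array([u,v,1.]); c=-R.T@t
    return c+r*(z-c[2])/r[2]
def cloud(d,R,t):
    h,w=d["depth"].shape; v,u=np.mgrid[:h,:w]; Z=d["depth"]
    p=np.stack([u,v,np.ones_like(u)],-1)@np.linalg.inv(d["camera_matrix"]).T*Z[...,None]
    P=(p-t)@R; P[Z==0]=np.nan
    return P
E
python3 - <<'E'
from h import *
for n in("top","scene"):
    d,R,t=get(n); np.savez(f"{n}0.npz",R=R,t=t,**{k:d[k] for k in("img","depth","camera_matrix")})
    cv2.imwrite(f"pics/{n}0.png",d["img"][...,::-1]); print(n,-R.T@t)
print(env.observe(),env.pinch_z)
E
```

```text
pics
top [ 0.16218436 -0.02079974  1.71253716]
scene [ 1.13668402 -0.86013853  0.85534236]
{'time_s': 0.1, 'q': array([ 5.29237777e+01,  2.18373671e+01,  7.43789494e+01, -4.58848564e-04,
        8.38574646e+01, -1.23361176e+01]), 'qvel': array([-0.10113736, -0.11349539, -0.13917825, -0.02719373,  0.07209685,
       -0.04219517]), 'joint_efforts': array([ 2.44178875e-03, -4.49220228e+01, -2.31656832e+01, -2.59561457e-04,
        3.70851980e-03,  4.04877574e-05]), 'position': array([0.230003  , 0.49927599, 0.20237992]), 'tool_rot': array([[-9.08215723e-01,  4.18501622e-01, -7.69986474e-04],
       [ 4.18502245e-01,  9.08215176e-01, -1.03219071e-03],
       [ 2.67339914e-04, -1.25969290e-03, -9.99999171e-01]]), 'ft_force': array([ 0.42266309,  0.38045256, -1.57474651]), 'wrist_torque': array([-0.00441838,  0.00963825, -0.02524668]), 'gripper_force': 0.0, 'grip_width': 0.08530686576682657} 0.0187
```

View pics/top0.png

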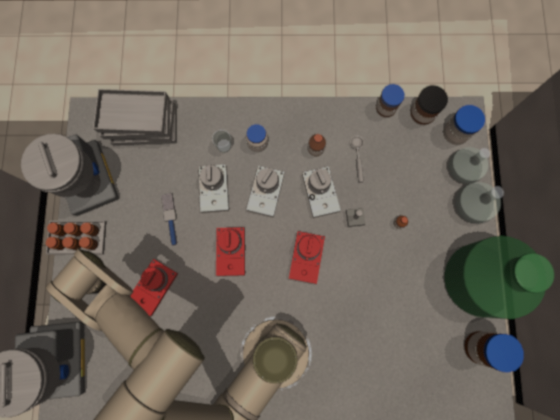

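View pics/scene0.png

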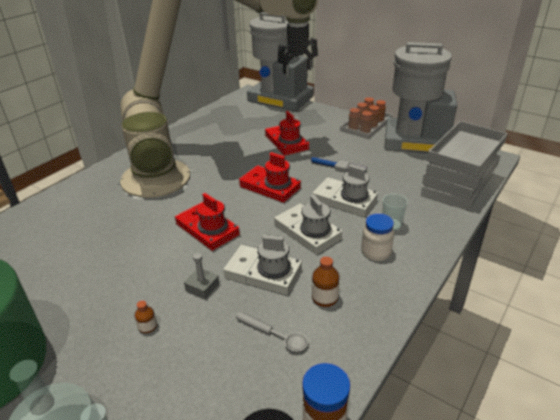

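The top view shows three grey jar blocks at (213,187), (266,190) and (321,192). Their red look-alikes are at (231,250), (307,257) and (153,287), and they are not meant. The pin stands in the grey block at (357,216). Next I measure the bars and blocks.

Run:
```python
from h import *
z=np.load("top0.npz"); d=z; R,t=z["R"],z["t"]; P=cloud(d,R,t); img=z["img"]
hsv=cv2.cvtColor(img,cv2.COLOR_RGB2HSV)
C=-R.T@t
for name,(u,v) in dict(a=(213,187),b=(266,190),c=(321,192)).items():
    m=np.zeros(img.shape[:2],bool); m[v-30:v+32,u-28:u+28]=1
    Z=P[...,2]
    bk=m&(Z>.02)&(Z<.04); vv,uu=np.nonzero(bk)
    # cast boundary pixels to plane 0.03
    pts=np.array([ray(d,R,t,a,b,.03)[:2] for a,b in zip(uu,vv)],np.float32)
    r=cv2.minAreaRect(pts); print(name,"block",r)
    for lo,hi,zz in((.105,.14,.128),(.08,.10,.094)):
        b=m&(Z>lo)&(Z<hi); vv,uu=np.nonzero(b); 
        pts=np.array([ray(d,R,t,a,c,zz)[:2] for a,c in zip(uu,vv)],np.float32)
        print("  ",len(pts),np.nanmedian(Z[b]),cv2.minAreaRect(pts),pts.mean(0))
u,v=357,216
m=np.zeros(img.shape[:2],bool); m[v-16:v+14,u-14:u+14]=1
Z=P[...,2]
for lo,hi,zz in((.07,.13,.105),(.02,.04,.03)):
    b=m&(Z>lo)&(Z<hi); vv,uu=np.nonzero(b); pts=np.array([ray(d,R,t,a,c,zz)[:2] for a,c in zip(uu,vv)],np.float32)
    print("pin",len(pts),np.nanmedian(Z[b]),cv2.minAreaRect(pts),pts.mean(0))
big=cv2.resize(img[145:235,185:385],None,fx=4,fy=4,interpolation=cv2.INTER_CUBIC); cv2.imwrite("pics/crop1.png",big[...,::-1])
```

```text
a block ((0.579674243927002, 0.22881430387496948), (0.17289294302463531, 0.10099059343338013), 4.4741902351379395)
   65 0.12644059075046332 ((0.6061950325965881, 0.22906799614429474), (0.05530388653278351, 0.0330752395093441), 30.617286682128906) [0.6087402  0.22990295]
   264 0.09375763904230362 ((0.609303891658783, 0.23051951825618744), (0.0747697651386261, 0.07574065774679184), 14.622358322143555) [0.6069064  0.22951166]
b block ((0.5686163902282715, 0.038349002599716187), (0.10065149515867233, 0.17217381298542023), 76.0148696899414)
   66 0.1283332766632112 ((0.5969593524932861, 0.031002197414636612), (0.02482965774834156, 0.04908314347267151), 42.80615234375) [0.5966576  0.03099641]
   262 0.0942674451461242 ((0.5982027649879456, 0.031373102217912674), (0.07639599591493607, 0.07391524314880371), 0.06931652873754501) [0.59590364 0.03115632]
c block ((0.5456676483154297, -0.18241339921951294), (0.2215247005224228, 0.1295005977153778), 13.595590591430664)
   69 0.12735853131764627 ((0.5930870175361633, -0.15491360425949097), (0.05363718792796135, 0.016118470579385757), 22.76406478881836) [ 0.59351826 -0.15506652]
   266 0.09410298365661203 ((0.5949143767356873, -0.15625642240047455), (0.07477143406867981, 0.07501737773418427), 75.4559097290039) [ 0.59327096 -0.15563038]
pin 35 0.1044059133924775 ((0.47133874893188477, -0.2847435772418976), (0.01685054413974285, 0.02490231953561306), 44.56223678588867) [ 0.47152328 -0.28488302]
pin 240 0.030110332362439245 ((0.4719932973384857, -0.2849356532096863), (0.062167491763830185, 0.06304421275854111), 6.410377025604248) [ 0.4703781 -0.283627 ]
```

View pics/crop1.png

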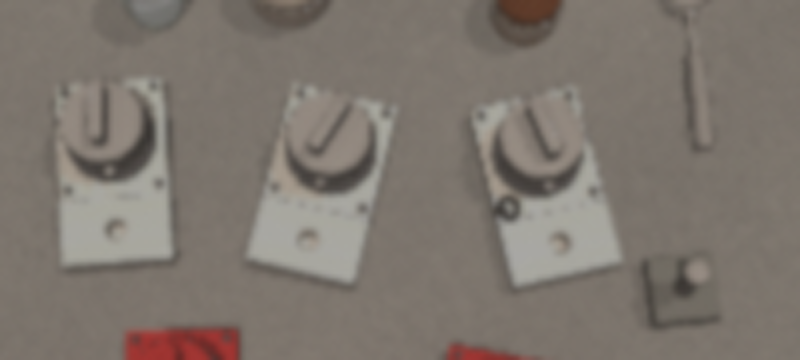

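Crop: the bars sit at about (98,112), (330,127) and (543,125), the holes at (115,230), (308,238) and (560,243), and a gasket at (508,208) beside jar c. All three are grey, so these are the right jars. I'll hover over the left one (a).

Call:
drive_tool:
  series:
    - [[-0.05, -0.01, -0.05], -5, 0.085]
    - [[-0.1, -0.02, -0.06], -12, 0.085]
    - [[-0.15, -0.03, -0.06], -20, 0.085]
    - [[-0.2, -0.04, -0.06], -25, 0.085]
    - [[-0.25, -0.05, -0.06], -25, 0.085]
    - [[-0.3, -0.06, -0.06], -25, 0.085]
    - [[-0.35, -0.07, -0.06], -25, 0.085]
    - [[-0.4, -0.08, -0.06], -25, 0.085]
    - [[-0.44, -0.088, -0.06], -25, 0.085]
    - [[-0.455, -0.088, -0.06], -25, 0.085]
    - [[-0.455, -0.088, -0.06], -25, 0.085]
    - [[-0.455, -0.088, -0.06], -25, 0.085]
    - [[-0.455, -0.088, -0.06], -25, 0.085]
    - [[-0.455, -0.088, -0.06], -25, 0.085]

```text
time_s: 1.5
position: [0.6057, 0.2301, 0.2634]
tool_rot: [[-1.0, -0.006, 0.0], [-0.006, 1.0, 0.0], [-0.0, 0.0, -1.0]]
ft_force: [0.4, -0.2, 0.4]
grip_width: 0.0848
gripper_force: 0.0
```

Run:
```python
from h import *
d,R,t=get("wrist"); o=env.observe(); print(o["position"],o["tool_rot"][:,1],o["time_s"],o["wrist_torque"])
P=cloud(d,R,t); Z=P[...,2]
def bar(Z,P,lo=.110,hi=.14):
    m=((Z>lo)&(Z<hi)).astype(np.uint8); n,l,s,c=cv2.connectedComponentsWithStats(m)
    for i in range(1,n):
        if s[i,4]>150:
            q=P[l==i]; top=q[q[:,2]>.122][:,:2].astype(np.float32); 
            if len(top)>50: print(s[i],np.median(q[:,2]),cv2.minAreaRect(top),top.mean(0),np.linalg.eigh(np.cov(top.T))[1][:,1])
bar(Z,P)
cv2.imwrite("pics/w1.png",d["img"][...,::-1])
```

```text
[0.60578608 0.23005175 0.263385  ] [-6.01870339e-03  9.99981880e-01  1.18604911e-04] 1.55 [-0.06431763  0.02531832  0.01747744]
[  50  153   41   51 1040] 0.12616726217378668 ((0.5986277461051941, 0.029952246695756912), (0.012355439364910126, 0.0506569966673851), 57.80088424682617) [0.5979555  0.03138902] [-0.84567381  0.53370011]
[273 164  13  54 673] 0.12659585525890027 ((0.6103942394256592, 0.23041950166225433), (0.04957394301891327, 0.011463116854429245), 0.08163920789957047) [0.6092587  0.23020656] [-0.99996828  0.00796437]
[ 439  315  121   22 1783] 0.12438130612511021 ((0.7581247091293335, 0.47803929448127747), (0.11986160278320312, 0.0026907888241112232), 87.73651123046875) [0.75806093 0.47733834] [0.04078205 0.99916807]
```

View pics/w1.png

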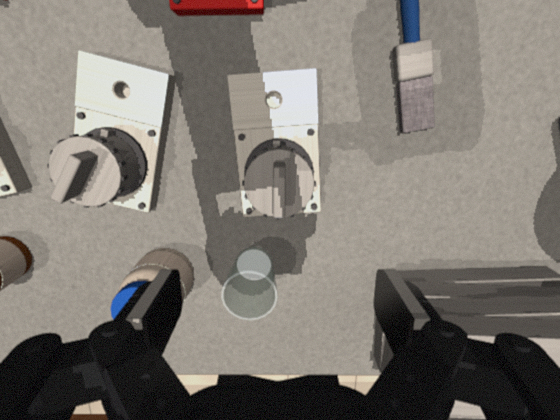

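Wrist view: jar a's bar is at (280,185), lined up with the tool; the beaker at (250,290) is clear of the fingers. Descend and grip.

Call:
drive_tool:
  series:
    - [[-0.0035, 0, 0.04], 0, 0.06]
    - [[-0.0035, 0, 0.08], 0, 0.05]
    - [[-0.0035, 0, 0.12], 0, 0.05]
    - [[-0.0035, 0, 0.145], 0, 0.05]
    - [[-0.0035, 0, 0.161], 0, 0.05]
    - [[-0.0035, 0, 0.161], 0, 0.05]
    - [[-0.0035, 0, 0.161], 0, 0.05]
    - [[-0.0035, 0, 0.161], 0, 0.0]
    - [[-0.0035, 0, 0.161], 0, 0.0]
    - [[-0.0035, 0, 0.161], 0, 0.0]
    - [[-0.0035, 0, 0.161], 0, 0.0]
    - [[-0.0035, 0, 0.161], 0, 0.0]
    - [[-0.0035, 0, 0.161], 0, 0.0]
    - [[-0.0035, 0, 0.161], 0, 0.0]
  newtons: 40

```text
time_s: 2.95
position: [0.6101, 0.2292, 0.1019]
tool_rot: [[-1.0, -0.005, -0.0], [-0.005, 1.0, 0.0], [0.0, 0.0, -1.0]]
ft_force: [-0.0, -0.9, 0.3]
grip_width: -0.0001
gripper_force: 0.0
```

```bash
cat > s.py <<'E'
from h import *
o=env.observe(); T=o["tool_rot"]; print(o["time_s"],o["position"],"yaw_y",np.degrees(np.arctan2(T[1,1],T[0,1])),"F",o["ft_force"],"M",o["wrist_torque"],o["grip_width"],o["gripper_force"],"q6",o["q"][5])
E
python3 s.py
```

```text
2.95 [0.61006174 0.22917019 0.10189749] yaw_y 90.25786854928417 F [-0.04270781 -0.91221777  0.3025569 ] M [ 0.03737127 -0.01026819 -0.01968535] -0.00014330169625037677 0.0 q6 -80.05769481929634
```

```bash
python3 - <<'E'
from h import *
a=get("wrist")[0]["img"]; b=get("scene")[0]["img"][120:270,230:430]
b=cv2.resize(b,(560,420)); cv2.imwrite("pics/w2.png",cv2.resize(np.hstack([a,b]),(800,300))[...,::-1])
E
python3 s.py
```

```text
3.05 [0.61008101 0.22915952 0.10190669] yaw_y 90.25773402324346 F [-0.03644926 -0.11126157  0.04777568] M [-0.04795225 -0.01354258  0.01777785] -1.6635952957890664e-05 0.0 q6 -80.05658795968012
```

View pics/w2.png

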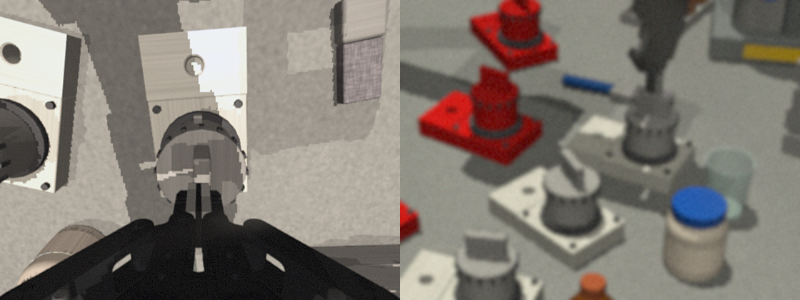

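Run:
```python
from h import *
d,R,t=get("scene"); P=cloud(d,R,t); img=d["img"]
for v in range(140,182,3):
    print(v,[(int(img[v,u].max()),*np.round(P[v,u]*1000).astype(int)) for u in range(352,370,3)])
d,R,t=get("wrist"); P=cloud(d,R,t); img=d["img"]
for v in range(200,330,10):
    print(v,[(int(img[v,u].max()),*np.round(P[v,u]*1000).astype(int)) for u in (268,276,284,292)])
```

```text
140 [(70, np.int64(613), np.int64(187), np.int64(233)), (61, np.int64(619), np.int64(193), np.int64(232)), (57, np.int64(619), np.int64(210), np.int64(224)), (56, np.int64(625), np.int64(216), np.int64(223)), (63, np.int64(624), np.int64(236), np.int64(214)), (59, np.int64(621), np.int64(262), np.int64(201))]
143 [(67, np.int64(611), np.int64(191), np.int64(221)), (51, np.int64(616), np.int64(199), np.int64(219)), (50, np.int64(620), np.int64(210), np.int64(215)), (57, np.int64(626), np.int64(215), np.int64(215)), (61, np.int64(625), np.int64(236), np.int64(205)), (76, np.int64(619), np.int64(270), np.int64(188))]
146 [(51, np.int64(619), np.int64(176), np.int64(222)), (53, np.int64(608), np.int64(216), np.int64(200)), (54, np.int64(618), np.int64(216), np.int64(203)), (53, np.int64(626), np.int64(217), np.int64(205)), (55, np.int64(619), np.int64(251), np.int64(187)), (106, np.int64(484), np.int64(567), np.int64(0))]
149 [(44, np.int64(620), np.int64(175), np.int64(213)), (53, np.int64(622), np.int64(191), np.int64(206)), (56, np.int64(620), np.int64(213), np.int64(195)), (58, np.in
[... 5269 characters left out ...]
231), np.int64(162)), (84, np.int64(600), np.int64(234), np.int64(161))]
300 [(49, np.int64(599), np.int64(225), np.int64(171)), (29, np.int64(601), np.int64(228), np.int64(167)), (119, np.int64(602), np.int64(231), np.int64(166)), (29, np.int64(599), np.int64(233), np.int64(170))]
310 [(29, np.int64(599), np.int64(225), np.int64(175)), (36, np.int64(605), np.int64(228), np.int64(166)), (21, np.int64(599), np.int64(230), np.int64(176)), (34, np.int64(599), np.int64(233), np.int64(176))]
320 [(23, np.int64(599), np.int64(225), np.int64(182)), (38, np.int64(609), np.int64(228), np.int64(167)), (32, np.int64(602), np.int64(230), np.int64(176)), (35, np.int64(599), np.int64(233), np.int64(181))]
```

The bar is where I measured it: z 0.127, y 0.226–0.236. The closed fingers seem to end just above it, although the reported TCP is 0.102. I'll raise the arm and check the true fingertip position.

Call:
drive_tool:
  series:
    - [[0, 0, -0.03], 0, 0.0]
    - [[0, 0, -0.06], 0, 0.0]
    - [[0, 0, -0.06], 0, 0.0]
    - [[0, 0, -0.06], 0, 0.0]

```text
time_s: 3.55
position: [0.6101, 0.2292, 0.1622]
tool_rot: [[-1.0, -0.005, 0.001], [-0.005, 1.0, 0.0], [-0.001, 0.0, -1.0]]
ft_force: [-0.5, -0.4, -0.8]
grip_width: -0.0003
gripper_force: 0.0
```

```bash
python3 s.py
python3 - <<'E'
from h import *
for n in("scene","wrist"):
    d,R,t=get(n); P=cloud(d,R,t); Z=P[...,2]
    m=(abs(P[...,0]-.61)<.03)&(abs(P[...,1]-.229)<.03)&(Z>.134)
    q=P[m]; o=np.argsort(q[:,2])[:400]; print(n,m.sum(),np.percentile(q[:,2],[0,.5,2,5,20]) if m.sum() else None); print(np.round(q[o[:400:40]],3))
    a=d["img"]; cv2.imwrite(f"pics/u_{n}.png",a[...,::-1])
a=cv2.imread("pics/u_scene.png")[80:230,250:450]; b=cv2.imread("pics/u_wrist.png")
cv2.imwrite("pics/u.png",cv2.resize(np.hstack([b,cv2.resize(a,(560,420))]),(800,300)))
E
```

```text
3.55 [0.61013599 0.22917787 0.16221329] yaw_y 90.26027034049169 F [-0.48281485 -0.44369736 -0.78446999] M [-0.00173462 -0.00666362  0.00147812] -0.0002744597770216905 0.0 q6 -80.05908706195042
scene 848 [0.18874083 0.19222386 0.19950684 0.20725985 0.2520542 ]
[[0.61  0.227 0.189]
 [0.619 0.229 0.206]
 [0.613 0.216 0.22 ]
 [0.619 0.254 0.238]
 [0.616 0.217 0.247]
 [0.622 0.215 0.261]
 [0.624 0.222 0.274]
 [0.627 0.218 0.285]
 [0.627 0.224 0.294]
 [0.619 0.232 0.303]]
wrist 24749 [0.19089908 0.19599072 0.20193336 0.21183051 0.2372237 ]
[[0.6   0.228 0.191]
 [0.599 0.233 0.194]
 [0.6   0.233 0.195]
 [0.599 0.229 0.196]
 [0.599 0.229 0.197]
 [0.603 0.238 0.198]
 [0.604 0.218 0.198]
 [0.603 0.238 0.199]
 [0.599 0.224 0.199]
 [0.604 0.216 0.2  ]]
```

View pics/u.png

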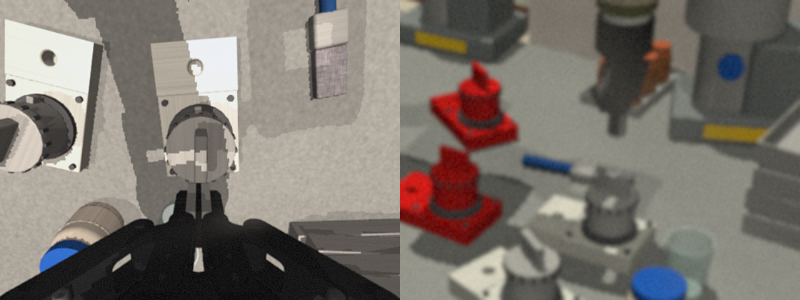

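Both views put the fingertips at z≈0.190 with the reported TCP at 0.162, so the real tips are about 28 mm above the reported TCP. I'll aim that much lower, opening first.

Call:
drive_tool:
  series:
    - [[0, 0.001, 0], 0, 0.05]
    - [[0, 0.001, 0], 0, 0.05]
    - [[0, 0.001, 0], 0, 0.05]
    - [[0, 0.001, 0], 0, 0.05]
    - [[0, 0.001, 0.03], 0, 0.05]
    - [[0, 0.001, 0.055], 0, 0.05]
    - [[0, 0.001, 0.07], 0, 0.05]
    - [[0, 0.001, 0.083], 0, 0.05]
    - [[0, 0.001, 0.083], 0, 0.05]
    - [[0, 0.001, 0.083], 0, 0.05]
    - [[0, 0.001, 0.083], 0, 0.0]
    - [[0, 0.001, 0.083], 0, 0.0]
    - [[0, 0.001, 0.083], 0, 0.0]
    - [[0, 0.001, 0.083], 0, 0.0]
    - [[0, 0.001, 0.083], 0, 0.0]
  newtons: 40

```text
time_s: 5.15
position: [0.6104, 0.2313, 0.0799]
tool_rot: [[-1.0, -0.005, 0.002], [-0.005, 1.0, 0.002], [-0.002, 0.002, -1.0]]
ft_force: [-1.3, 5.1, 3.6]
grip_width: 0.0109
gripper_force: 42.3
```

```bash
python3 s.py
```

```text
5.15 [0.61039707 0.23125221 0.07989357] yaw_y 90.27572290666437 F [-1.31558426  5.06054283  3.60132929] M [ 0.6676814   0.10751862 -0.10594765] 0.01092392134038836 42.2738778591156 q6 -79.95758896815126
```

Call:
drive_tool:
  series:
    - [[0, 0, 0], 0.5, 0]
    - [[0, 0, 0], 1, 0]
    - [[0, 0, 0], 1.5, 0]
    - [[0, 0, 0], 2, 0]
    - [[0, 0, 0], 2, 0]

```text
time_s: 5.65
position: [0.6104, 0.2313, 0.0799]
tool_rot: [[-1.0, 0.03, 0.002], [0.03, 1.0, 0.002], [-0.002, 0.002, -1.0]]
ft_force: [-0.2, 5.9, 3.1]
grip_width: 0.0111
gripper_force: 42.3
```

```bash
python3 s.py
```

```text
5.65 [0.61039777 0.23125479 0.07989867] yaw_y 88.28806150872876 F [-0.17691723  5.92908163  3.06696841] M [0.67642711 0.10294687 0.05454315] 0.011076782672277794 42.28748917579651 q6 -77.9630861987127
```

Call:
drive_tool:
  series:
    - [[0, 0, 0], 0.5, 0]
    - [[0, 0, 0], 1, 0]
    - [[0, 0, 0], 1.5, 0]
    - [[0, 0, 0], 2, 0]
    - [[0, 0, 0], 2, 0]

```text
time_s: 6.15
position: [0.6104, 0.2313, 0.0799]
tool_rot: [[-0.998, 0.065, 0.002], [0.065, 0.998, 0.002], [-0.002, 0.002, -1.0]]
ft_force: [-0.1, 6.1, 3.2]
grip_width: 0.0111
gripper_force: 42.3
```

```bash
python3 s.py
```

```text
6.15 [0.61038114 0.23125729 0.0799094 ] yaw_y 86.2878053384218 F [-0.06282728  6.12597069  3.18754071] M [0.72027852 0.05137149 0.02945097] 0.01111998733618109 42.291592955589294 q6 -75.96395240539665
```

Call:
drive_tool:
  series:
    - [[0, 0, 0], 1, 0]
    - [[0, 0, 0], 2, 0]
    - [[0, 0, 0], 3, 0]
    - [[0, 0, 0], 4, 0]
    - [[0, 0, 0], 5, 0]
    - [[0, 0, 0], 6, 0]
    - [[0, 0, 0], 6, 0]

```text
time_s: 6.85
position: [0.6104, 0.2312, 0.0799]
tool_rot: [[-0.986, 0.169, 0.002], [0.169, 0.986, 0.002], [-0.002, 0.002, -1.0]]
ft_force: [-0.7, 4.4, 4.0]
grip_width: 0.0109
gripper_force: 42.3
```

```bash
python3 s.py
```

```text
6.85 [0.61038048 0.23124115 0.0799005 ] yaw_y 80.26948449557852 F [-0.71029824  4.39268204  4.03542397] M [ 0.70790222  0.00739035 -0.05149579] 0.010872440116708869 42.295764684677124 q6 -69.9461827168206
```

Run:
```python
from h import *
d,R,t=get("wrist"); cv2.imwrite("pics/t1.png",d["img"][...,::-1]); P=cloud(d,R,t); Z=P[...,2]
m=(abs(P[...,0]-.609)<.04)&(abs(P[...,1]-.23)<.04)&(Z>.12)&(Z<.1285)
q=P[m][:,:2].astype(np.float32); print(len(q),cv2.minAreaRect(q),q.mean(0),q.min(0),q.max(0))
```

```text
3528 ((0.6098846793174744, 0.2327728122472763), (0.04881970211863518, 0.03492029756307602), 14.819262504577637) [0.60671896 0.23094381] [0.585279   0.21239388] [0.6355691  0.25018492]
```

View pics/t1.png

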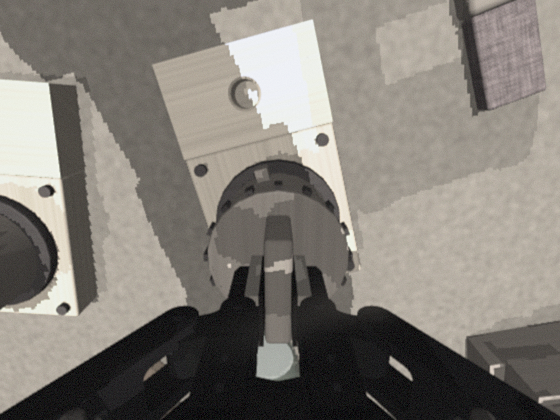

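The bar has followed the hand by 10°, while the lug at (260,172) is still on the line from the hole (245,93) to the axis. Torque stayed low, so this is the loose lid. Turning on to about 26°.

Call:
drive_tool:
  series:
    - [[0, 0, 0], 2, 0]
    - [[0, 0, 0], 4, 0]
    - [[0, 0, 0], 6, 0]
    - [[0, 0, 0], 8, 0]
    - [[0, 0, 0], 10, 0]
    - [[0, 0, 0], 12, 0]
    - [[0, 0, 0], 14, 0]
    - [[0, 0, 0], 16, 0]
    - [[0, 0, 0], 16, 0]
    - [[0, 0, 0], 16, 0]
    - [[0, 0, 0], 16, 0]

```text
time_s: 8.0
position: [0.6104, 0.2312, 0.0799]
tool_rot: [[-0.901, 0.434, 0.002], [0.434, 0.901, 0.002], [-0.001, 0.002, -1.0]]
ft_force: [-0.1, 6.2, 3.3]
grip_width: 0.011
gripper_force: 42.3
```

```bash
python3 s.py
```

```text
8.0 [0.610367   0.23124405 0.07987854] yaw_y 64.27932879910303 F [-0.08995485  6.20649264  3.29404929] M [ 0.70646938  0.10059258 -0.06545295] 0.011035682063448756 42.31542706489563 q6 -53.96218134158925
```

Call:
drive_tool:
  series:
    - [[0, 0, 0], 0, 0.05]
    - [[0, 0, 0], 0, 0.05]
    - [[0, 0, 0], 0, 0.05]
    - [[0, 0, 0], 0, 0.05]
    - [[0, 0, -0.04], 0, 0.05]
    - [[0, 0, -0.09], 0, 0.05]
    - [[0, 0, -0.14], 0, 0.05]
    - [[0, 0, -0.17], 0, 0.05]
    - [[0, 0, -0.17], 0, 0.05]
    - [[0, 0, -0.17], 0, 0.05]

```text
time_s: 9.0
position: [0.61, 0.2301, 0.2487]
tool_rot: [[-0.901, 0.434, -0.0], [0.434, 0.901, -0.0], [-0.0, -0.0, -1.0]]
ft_force: [-0.9, -0.1, -0.7]
grip_width: 0.0505
gripper_force: 0.0
```

```bash
python3 s.py
cat > hole.py <<'E'
from h import *
d,R,t=get("wrist"); P=cloud(d,R,t); Z=P[...,2]
m=(abs(P[...,0]-.609)<.04)&(abs(P[...,1]-.23)<.04)&(Z>.12)&(Z<.14)
if m.sum()>50:
    q=P[m][:,:2].astype(np.float32); r=cv2.minAreaRect(q); print("bar",r, np.linalg.eigh(np.cov(q.T))[1][:,1])
m=(np.hypot(P[...,0]-.525,P[...,1]-.2245)<.03)&(Z<.024)
m&=(Z<.024); n,l,s,c=cv2.connectedComponentsWithStats(m.astype(np.uint8))
for i in range(1,n):
    if s[i,4]>40:
        k=max(cv2.findContours((l==i).astype(np.uint8),cv2.RETR_EXTERNAL,cv2.CHAIN_APPROX_NONE)[0],key=len)[:,0]
        w=np.array([ray(d,R,t,a,b,.03)[:2] for a,b in k],np.float32)
        print("hole px",c[i],s[i],cv2.minEnclosingCircle(w),cv2.fitEllipse(w)[:2])
m=(abs(P[...,0]-.57)<.13)&(abs(P[...,1]-.23)<.08)&(Z>.025)&(Z<.036)
q=P[m][:,:2].astype(np.float32); print("block",cv2.minAreaRect(q))
cv2.imwrite("pics/hole.png",d["img"][...,::-1])
E
python3 hole.py
```

```text
9.0 [0.6099781  0.23005963 0.24865898] yaw_y 64.25594209041208 F [-0.85857065 -0.0725862  -0.70165359] M [-0.00989023  0.0005564   0.01624854] 0.05046900210108326 0.0 q6 -53.97370511549653
bar ((0.6103298664093018, 0.2304362803697586), (0.011096790432929993, 0.04952068626880646), 64.0005874633789) [-0.90091139  0.43400307]
hole px [240.61386139 105.50990099] [233  98  16  16 202] ((0.5260615944862366, 0.2238059937953949), 0.008721046149730682) ((0.5260107517242432, 0.223918154835701), (0.016334040090441704, 0.016584569588303566))
block ((0.5806823968887329, 0.2275427281856537), (0.1703006774187088, 0.10027871280908585), 4.402637004852295)
```

The bar now reads 26° from its start and the hole is at (0.526, 0.224). On to the pin.

Call:
drive_tool:
  series:
    - [[-0.009, -0.045, 0], -4, 0.06]
    - [[-0.018, -0.092, 0], -8, 0.06]
    - [[-0.026, -0.14, 0], -12, 0.06]
    - [[-0.035, -0.188, 0], -16, 0.06]
    - [[-0.044, -0.236, 0], -20, 0.06]
    - [[-0.053, -0.284, 0], -24, 0.06]
    - [[-0.062, -0.332, 0], -28, 0.06]
    - [[-0.071, -0.38, 0], -30, 0.06]
    - [[-0.08, -0.428, 0], -30, 0.06]
    - [[-0.089, -0.475, 0], -30, 0.06]
    - [[-0.095, -0.51, 0], -30, 0.06]
    - [[-0.098, -0.524, 0], -30, 0.06]
    - [[-0.098, -0.524, 0], -30, 0.06]
    - [[-0.098, -0.524, 0], -30, 0.06]
    - [[-0.098, -0.524, 0], -30, 0.06]
    - [[-0.098, -0.524, 0], -30, 0.06]

```text
time_s: 10.65
position: [0.4713, -0.2831, 0.249]
tool_rot: [[-0.997, -0.076, 0.0], [-0.076, 0.997, 0.0], [-0.0, 0.0, -1.0]]
ft_force: [0.1, 0.5, 0.3]
grip_width: 0.0605
gripper_force: 0.0
```

```bash
python3 s.py
cat > pin.py <<'E'
from h import *
import sys
cx,cy=map(float,sys.argv[1:3]); 
d,R,t=get("wrist"); P=cloud(d,R,t); Z=P[...,2]
n=np.hypot(P[...,0]-cx,P[...,1]-cy)<.045
for lo,hi,z in((.098,.112,.105),(.025,.036,.03)):
    m=n&(Z>lo)&(Z<hi); q=P[m][:,:2].astype(np.float32)
    if len(q): print(z,len(q),np.median(P[m][:,2]),cv2.minEnclosingCircle(q),cv2.minAreaRect(q),q.mean(0))
cv2.imwrite("pics/pin.png",d["img"][...,::-1])
E
python3 pin.py 0.471 -0.2845
```

```text
10.65 [ 0.471251   -0.28306922  0.24899735] yaw_y 94.36659618789685 F [0.13365577 0.53840203 0.27296691] M [ 0.0110333  -0.01408682  0.04409802] 0.06054522605172903 0.0 q6 -137.7043772128022
0.105 388 0.10375025301280894 ((0.4724811613559723, -0.28794223070144653), 0.010958069004118443) ((0.47227582335472107, -0.28784701228141785), (0.020785678178071976, 0.020706381648778915), 21.240995407104492) [ 0.4716265 -0.2879844]
0.03 2028 0.028799735697345577 ((0.47207266092300415, -0.28779175877571106), 0.041628941893577576) ((0.4724651873111725, -0.28832244873046875), (0.06025620549917221, 0.05958809703588486), 5.845492839813232) [ 0.4681156  -0.28836033]
```

View pics/pin.png

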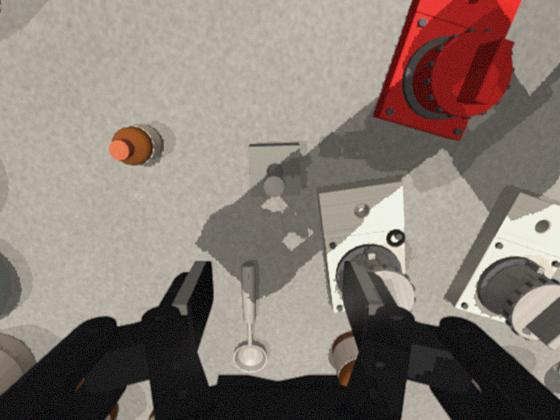

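The pin head is at (273,186), with its block square beneath it; the spoon at (248,320) and sample bottle at (130,148) are clear. Grip the shaft.

Call:
drive_tool:
  series:
    - [[-0.001, -0.005, 0.04], 0, 0.06]
    - [[-0.001, -0.005, 0.08], 0, 0.06]
    - [[-0.001, -0.005, 0.12], 0, 0.06]
    - [[-0.001, -0.005, 0.15], 0, 0.06]
    - [[-0.001, -0.005, 0.18], 0, 0.06]
    - [[-0.001, -0.005, 0.205], 0, 0.06]
    - [[-0.001, -0.005, 0.225], 0, 0.06]
    - [[-0.001, -0.005, 0.225], 0, 0.06]
    - [[-0.001, -0.005, 0.225], 0, 0.06]
    - [[-0.001, -0.005, 0.225], 0, 0.0]
    - [[-0.001, -0.005, 0.225], 0, 0.0]
    - [[-0.001, -0.005, 0.225], 0, 0.0]
    - [[-0.001, -0.005, 0.225], 0, 0.0]
    - [[-0.001, -0.005, 0.225], 0, 0.0]
    - [[-0.001, -0.005, 0.225], 0, 0.0]
  newtons: 50

```text
time_s: 12.2
position: [0.4724, -0.2892, 0.0247]
tool_rot: [[-0.997, -0.074, 0.001], [-0.074, 0.997, -0.0], [-0.001, -0.0, -1.0]]
ft_force: [-0.2, 2.1, 6.2]
grip_width: 0.017
gripper_force: 48.3
```

```bash
python3 s.py
```

```text
12.2 [ 0.47243825 -0.28916994  0.02472261] yaw_y 94.25903272582042 F [-0.21974671  2.11369021  6.23021965] M [0.50612066 0.01677669 0.03873529] 0.016984973063554603 48.34978982806206 q6 -138.0072650185924
```

Call:
drive_tool:
  series:
    - [[0, 0, -0.03], 0, 0]
    - [[0, 0, -0.07], 0, 0]
    - [[0, 0, -0.11], 0, 0]
    - [[0, 0, -0.15], 0, 0]
    - [[0, 0, -0.17], 0, 0]
    - [[0, 0, -0.17], 0, 0]
    - [[0, 0, -0.17], 0, 0]

```text
time_s: 12.9
position: [0.4718, -0.289, 0.193]
tool_rot: [[-0.997, -0.074, -0.001], [-0.074, 0.997, 0.001], [0.001, 0.001, -1.0]]
ft_force: [0.3, 0.4, -2.2]
grip_width: 0.0169
gripper_force: 48.9
```

Call:
drive_tool:
  series:
    - [[-0.008, 0.04, 0], 0, 0]
    - [[-0.016, 0.085, 0], 0, 0]
    - [[-0.024, 0.13, 0], 0, 0]
    - [[-0.032, 0.175, 0], 0, 0]
    - [[-0.04, 0.22, 0], 0, 0]
    - [[-0.048, 0.265, 0], 0, 0]
    - [[-0.056, 0.31, 0], 0, 0]
    - [[-0.064, 0.355, 0], 0, 0]
    - [[-0.072, 0.4, 0], 0, 0]
    - [[-0.08, 0.44, 0], 0, 0]
    - [[-0.086, 0.47, 0], 0, 0]
    - [[-0.09, 0.495, 0], 0, 0]
    - [[-0.092, 0.506, 0], 0, 0]
    - [[-0.092, 0.506, 0], 0, 0]
    - [[-0.092, 0.506, 0], 0, 0]
    - [[-0.092, 0.506, 0], 0, 0]

```text
time_s: 14.5
position: [0.5263, 0.2209, 0.1937]
tool_rot: [[-0.997, -0.073, -0.001], [-0.073, 0.997, -0.0], [0.001, -0.0, -1.0]]
ft_force: [0.3, -1.0, -1.0]
grip_width: 0.0169
gripper_force: 49.1
```

```bash
python3 s.py
python3 - <<'E'
from h import *
d,R,t=get("wrist"); a=d["img"]
d2,R2,t2=get("scene"); b=d2["img"]; P=cloud(d2,R2,t2)
x=env.observe()["position"]
m=(abs(P[...,0]-x[0])<.02)&(abs(P[...,1]-x[1])<.025)&(P[...,2]>.1)
q=P[m]; v,u=np.nonzero(m); print(np.percentile(q[:,2],[0,1,5])); 
# pin profile in scene view
for lo in np.arange(.14,.24,.01):
    k=(q[:,2]>=lo)&(q[:,2]<lo+.01); print(round(lo,2),k.sum(),np.round(q[k].mean(0),4) if k.any() else "")
cv2.imwrite("pics/c.png",cv2.resize(np.hstack([a,cv2.resize(b[80:230,230:430],(560,420))]),(800,300))[...,::-1])
E
```

```text
14.5 [0.5263418  0.22090436 0.19366988] yaw_y 94.17759185770447 F [ 0.26999976 -1.0060436  -1.0441651 ] M [-0.00405785 -0.06770047 -0.03897229] 0.01687315332408232 49.06208764761686 q6 -83.27954232114153
[0.1763586  0.17927393 0.19516618]
0.14 0 
0.15 0 
0.16 0 
0.17 8 [0.5301 0.2178 0.1781]
0.18 15 [0.5293 0.2168 0.1855]
0.19 15 [0.5287 0.2164 0.1953]
0.2 16 [0.5292 0.2172 0.2055]
0.21 17 [0.5291 0.2186 0.2144]
0.22 20 [0.5305 0.2125 0.2263]
0.23 41 [0.5311 0.213  0.2354]
```

View pics/c.png

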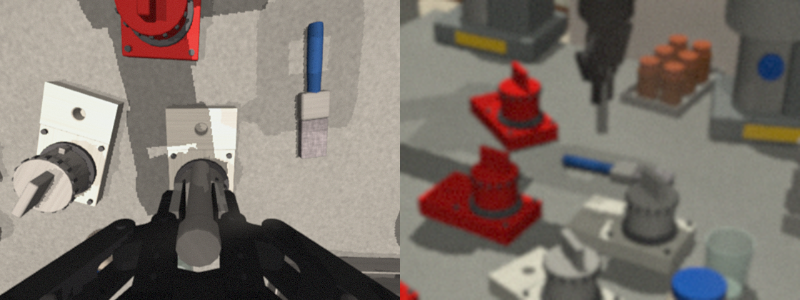

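The pin is held upright with its foot at about 0.175. The hole is at (200,128) in the left panel. I'll measure the pin axis and the hole in the same wrist view.

```bash
cat > al.py <<'E'
from h import *
import sys; zf=float(sys.argv[1])
d,R,t=get("wrist"); P=cloud(d,R,t); Z=P[...,2]; o=env.observe(); x=o["position"]
q=P[(abs(P[...,0]-x[0])<.016)&(abs(P[...,1]-x[1])<.016)&(Z>zf-.004)]
print("tcp",x,"lowest",np.percentile(q[:,2],[0,1]))
for lo in np.arange(zf,zf+.06,.01):
    k=q[(q[:,2]>=lo)&(q[:,2]<lo+.01)]
    if len(k)<30: continue
    f=lambda p:np.hypot(k[:,0]-p[0],k[:,1]-p[1])-.008
    from scipy.optimize import least_squares
    s=least_squares(f,[x[0],x[1]],loss="soft_l1",f_scale=.001); print(round(lo,3),len(k),s.x,np.std(f(s.x)),"y range",np.percentile(k[:,1],[2,98]).mean())
m=(np.hypot(P[...,0]-.526,P[...,1]-.224)<.03)&(Z<.024); n,l,s,c=cv2.connectedComponentsWithStats(m.astype(np.uint8))
for i in range(1,n):
    if s[i,4]>40:
        k=max(cv2.findContours((l==i).astype(np.uint8),cv2.RETR_EXTERNAL,cv2.CHAIN_APPROX_NONE)[0],key=len)[:,0]
        w=np.array([ray(d,R,t,a,b,.03)[:2] for a,b in k],np.float32); print("hole",c[i],cv2.minEnclosingCircle(w),cv2.fitEllipse(w)[:2])
E
python3 al.py 0.176
```

```text
tcp [0.52641542 0.2212724  0.19401927] lowest [0.17341577 0.18401404]
0.176 152 [0.52779432 0.22187648] 0.00021261311582527546 y range 0.22180278607850143
0.186 178 [0.52773892 0.22167158] 0.00021311915114982026 y range 0.22152952125303707
0.196 212 [0.5276613  0.22146056] 0.00022643901882866271 y range 0.22143927325606472
0.206 240 [0.52757378 0.22123526] 0.00023569445109070683 y range 0.22126745825792776
0.216 344 [0.52731841 0.22097728] 0.0022049434373231733 y range 0.21961648537407505
0.226 771 [0.52574325 0.22096063] 0.004255414366679299 y range 0.22125494364234655
hole [281.05990783 180.34101382] ((0.5252102017402649, 0.2233818918466568), 0.008644534274935722) ((0.5250829458236694, 0.2234097272157669), (0.015861356630921364, 0.01664494350552559))
```

Call:
drive_tool:
  series:
    - [[0.003, 0, 0.03], 0, 0]
    - [[0.003, 0, 0.06], 0, 0]
    - [[0.003, 0, 0.09], 0, 0]
    - [[0.003, 0, 0.11], 0, 0]
    - [[0.003, 0, 0.12], 0, 0]
    - [[0.003, 0, 0.12], 0, 0]
    - [[0.003, 0, 0.12], 0, 0]

```text
time_s: 15.35
position: [0.524, 0.2219, 0.0749]
tool_rot: [[-0.997, -0.074, 0.002], [-0.074, 0.997, 0.0], [-0.002, 0.0, -1.0]]
ft_force: [-1.2, 0.4, -1.0]
grip_width: 0.0169
gripper_force: 49.1
```

```bash
python3 al.py 0.054; python3 s.py
```

```text
tcp [0.52404485 0.22195584 0.07516627] lowest [0.05423081 0.06466389]
0.054 131 [0.5253603  0.22266649] 0.00021579856854812103 y range 0.22270909842221387
0.064 176 [0.52528515 0.22250108] 0.00022054859496325904 y range 0.2224515096764269
0.074 193 [0.52520902 0.22228549] 0.00021445926233748625 y range 0.2222891765040223
0.084 239 [0.52506613 0.22205206] 0.0002473543922685773 y range 0.22202234002152998
0.094 268 [0.52498711 0.2218439 ] 0.00024493345246567703 y range 0.22173091224704383
0.104 664 [0.523719   0.22154852] 0.004122792740606959 y range 0.22182100958756218
hole [281.69047619 175.28571429] ((0.4914512634277344, 0.22198191285133362), 0.0034267131704837084) ((0.49239563941955566, 0.2213311642408371), (0.004542317241430283, 0.006361813750118017))
hole [281.60597015 219.24179104] ((0.5242516994476318, 0.22353100776672363), 0.00866413488984108) ((0.5229514241218567, 0.22352910041809082), (0.0123054264113307, 0.017857277765870094))
15.4 [0.52404485 0.22195584 0.07516627] yaw_y 94.25177192756475 F [-0.17625166 -0.25104001 -1.72933175] M [0.00418734 0.05298019 0.00154612] 0.01697813357266383 49.07513480633497 q6 -83.21166553188611
```

Call:
drive_tool:
  series:
    - [[0.0007, 0.0005, 0.01], 0, 0]
    - [[0.0007, 0.0005, 0.02], 0, 0]
    - [[0.0007, 0.0005, 0.024], 0, 0]
    - [[0.0007, 0.0005, 0.026], 0, 0]
    - [[0.0007, 0.0005, 0.028], 0, 0]
    - [[0.0007, 0.0005, 0.029], 0, 0]
    - [[0.0007, 0.0005, 0.029], 0, 0]
    - [[0.0007, 0.0005, 0.029], 0, 0]

```text
time_s: 16.2
position: [0.5257, 0.2228, 0.0482]
tool_rot: [[-0.997, -0.074, 0.009], [-0.074, 0.997, 0.001], [-0.009, 0.001, -1.0]]
ft_force: [1.3, -0.3, 19.4]
grip_width: 0.0168
gripper_force: 48.5
```

```bash
python3 s.py
```

```text
16.2 [0.52574725 0.22283166 0.04816721] yaw_y 94.26378513363908 F [ 1.33382705 -0.25104964 19.40571077] M [-0.06391518 -0.16088784  0.02859674] 0.016807622915183285 48.493128307163715 q6 -83.15263423565781
```

The foot sits on the rim, and the moment points to contact on the +x side. Ease up and slide towards −x.

Call:
drive_tool:
  series:
    - [[0, 0, -0.003], 0, 0]
    - [[0.001, 0, -0.003], 0, 0]
    - [[0.0012, 0, -0.002], 0, 0]
    - [[0.0012, 0, -0.001], 0, 0]
    - [[0.0012, 0, 0.0], 0, 0]
    - [[0.0012, 0, 0.001], 0, 0]
    - [[0.0012, 0, 0.001], 0, 0]

```text
time_s: 16.9
position: [0.5212, 0.2223, 0.0434]
tool_rot: [[-0.997, -0.074, -0.001], [-0.074, 0.997, -0.0], [0.001, -0.0, -1.0]]
ft_force: [2.0, 1.0, -1.8]
grip_width: 0.0169
gripper_force: 49.4
```

```bash
python3 s.py; python3 al.py 0.033
```

```text
16.9 [0.52120104 0.2222906  0.04341478] yaw_y 94.26133690960296 F [ 2.01518175  1.01703023 -1.80876863] M [ 0.18946597 -0.4073102   0.02032124] 0.016897226418888356 49.420546889305115 q6 -83.13605652409731
tcp [0.52117891 0.22228953 0.04346179] lowest [0.0290024  0.02914137]
0.033 167 [0.5248354  0.22306803] 0.0002060616656569697 y range 0.2232704839139334
0.043 180 [0.52448838 0.22285685] 0.00024393329812776298 y range 0.22273857152741422
0.053 225 [0.52410389 0.22259776] 0.0002452442689275791 y range 0.22271250481714744
0.063 263 [0.52368327 0.22238211] 0.0005807215600516937 y range 0.22218180409045052
0.073 675 [0.52144745 0.22191904] 0.004508937853695137 y range 0.22218098656615043
0.083 892 [0.51947998 0.22197682] 0.00452466697969776 y range 0.2223176416131994
hole [281.81690141 190.47887324] ((0.49103212356567383, 0.22181597352027893), 0.004300363827496767) ((0.4915647506713867, 0.22179678082466125), (0.005272104870527983, 0.007295173592865467))
```

The pin has entered (Fz dropped), but it is tilted slightly because I overshot. Re-centre and lower on.

Call:
drive_tool:
  series:
    - [[-0.001, 0, 0], 0, 0]
    - [[-0.0018, 0, 0], 0, 0]
    - [[-0.0018, 0, 0.001], 0, 0]
    - [[-0.0018, 0, 0.003], 0, 0]
    - [[-0.0018, 0, 0.005], 0, 0]
    - [[-0.0018, 0, 0.007], 0, 0]
    - [[-0.0018, 0, 0.007], 0, 0]

```text
time_s: 17.65
position: [0.523, 0.2223, 0.0365]
tool_rot: [[-0.997, -0.074, -0.001], [-0.074, 0.997, -0.0], [0.001, -0.0, -1.0]]
ft_force: [-0.1, -0.6, -0.9]
grip_width: 0.0166
gripper_force: 49.4
```

```bash
python3 s.py; python3 al.py 0.033|head -5
```

```text
17.65 [0.52295251 0.22234831 0.03654378] yaw_y 94.26093359635318 F [-0.05525094 -0.6103868  -0.91641277] M [ 0.04008045 -0.03759812 -0.00070715] 0.016564206899209878 49.35250449925661 q6 -83.15861314833356
tcp [0.52307453 0.22238771 0.03674832] lowest [0.02900069 0.02914303]
0.033 186 [0.52610818 0.22293741] 0.000234957772437729 y range 0.22293193365858852
0.043 202 [0.52574649 0.2227207 ] 0.00026139133564166575 y range 0.22265869795339377
0.053 256 [0.52541059 0.22251828] 0.0002401295025712524 y range 0.2224685354053828
0.063 515 [0.52426999 0.22208519] 0.004207682575894367 y range 0.2222098473666057
```

Call:
drive_tool:
  series:
    - [[0, 0, 0.002], 0, 0]
    - [[0, 0, 0.004], 0, 0]
    - [[0, 0, 0.006], 0, 0]
    - [[0, 0, 0.008], 0, 0]
    - [[0, 0, 0.01], 0, 0]
    - [[0, 0, 0.011], 0, 0]
    - [[0, 0, 0.011], 0, 0]

```text
time_s: 18.4
position: [0.5231, 0.2224, 0.0258]
tool_rot: [[-0.997, -0.074, -0.0], [-0.074, 0.997, -0.0], [0.0, -0.0, -1.0]]
ft_force: [-0.2, 0.8, -1.7]
grip_width: 0.0169
gripper_force: 49.4
```

```bash
python3 s.py; python3 al.py 0.033|head -4
```

```text
18.4 [0.52311148 0.22236144 0.02575042] yaw_y 94.258059285073 F [-0.2482534   0.76566555 -1.71764754] M [-0.00542797 -0.03440228 -0.02320164] 0.01690665734825952 49.352918677031994 q6 -83.15765067545507
tcp [0.5231731  0.22238943 0.02588658] lowest [0.0290004  0.02915912]
0.033 213 [0.52592271 0.22275174] 0.00024583319020332915 y range 0.22281115521696293
0.043 254 [0.52554321 0.22248605] 0.00024953198285084866 y range 0.22245940727355695
0.053 554 [0.52421673 0.22202915] 0.004320919302689495 y range 0.22228566671692596
```

Nearly at the bottom: open, let it drop, then rise clear without touching the head.

Call:
drive_tool:
  series:
    - [[0, 0, 0], 0, 0.06]
    - [[0, 0, 0], 0, 0.06]
    - [[0, 0, 0], 0, 0.06]
    - [[0, 0, 0], 0, 0.06]
    - [[0, 0, 0], 0, 0.06]
    - [[0, 0, -0.04], 0, 0.06]
    - [[0, 0, -0.09], 0, 0.06]
    - [[0, 0, -0.14], 0, 0.06]
    - [[0, 0, -0.19], 0, 0.06]
    - [[0, 0, -0.22], 0, 0.06]
    - [[0, 0, -0.22], 0, 0.06]
    - [[0, 0, -0.22], 0, 0.06]

```text
time_s: 19.65
position: [0.523, 0.2224, 0.2458]
tool_rot: [[-0.997, -0.074, 0.0], [-0.074, 0.997, -0.0], [-0.0, -0.0, -1.0]]
ft_force: [-0.1, -0.3, 0.1]
grip_width: 0.0602
gripper_force: 0.0
```

```bash
python3 s.py; python3 pin.py 0.525 0.2235
python3 - <<'E'
from h import *
a=cv2.imread("pics/pin.png"); b=get("scene")[0]["img"][100:250,250:450,::-1]
cv2.imwrite("pics/f.png",cv2.resize(np.hstack([a,cv2.resize(b,(560,420))]),(800,300)))
E
```

```text
19.65 [0.52301117 0.22235122 0.24576386] yaw_y 94.25864876788293 F [-0.0616548  -0.27038368  0.13648217] M [ 0.02338537 -0.02614837 -0.04921583] 0.06019371745757546 0.0 q6 -83.15722067798694
0.105 398 0.10360553453389466 ((0.52605140209198, 0.22428631782531738), 0.010946247726678848) ((0.5258759260177612, 0.22431233525276184), (0.02111043967306614, 0.020298412069678307), 4.102686405181885) [0.52532846 0.22418956]
0.03 3438 0.028813792410555424 ((0.5250131487846375, 0.22350671887397766), 0.045088622719049454) ((0.5327437520027161, 0.2238224893808365), (0.07385183870792389, 0.08943107724189758), 4.357157230377197) [0.52711487 0.22353126]
```

View pics/f.png

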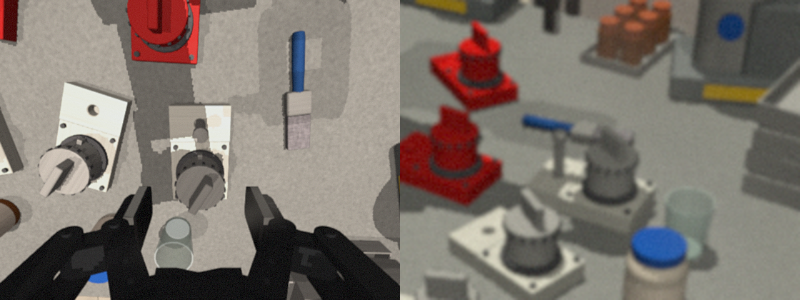

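The pin's head (200,130) reads z 0.1036, the same as when it was seated in its holder, and it is centred over the hole. The lid bar is turned and the other things haven't moved. Handing in.

```bash
python3 -c "
from rig import env
print(env.close_job())"
```

```text
the job is handed in; nothing more can be done
None
```

The loose lid was on the left-hand jar (largest y): I turned it about 26°, its jar did not slip, and the marker pin now stands released and fully down in that jar's hole; the job is handed in, but no verdict was returned.

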